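Take a lacquer-thickness reading on the round brass dish

ROBOT

A 6-joint arm with a two-finger parallel gripper is mounted at the origin on the work surface. World frame = base frame: x ahead of the robot, y to its left, z up, the work surface at z = 0. Lengths are in mm, angles in rad, forces in N, time in s.
With the tool pointing down it reaches from about 325 to 750 mm from the base axis. Payload 7.6 kg.
Tool frame: the origin (TCP) lies at the very end of the fingers, on their centre line; the grasp point (between the pads) lies bot.pinch_z behind it (bot.pinch_z is the distance from the TCP to the grasp point, in mm); x points along the fingers, y is the direction in which the jaws open and shut, and the axes are right-handed (so a half turn about x gives the same grasp; the last joint's range is limited). The gripper opens to 85 mm and grips with 20 to 120 N. Pads are 22 mm wide; open, the fingers measure 114 mm over their backs; the gripper's body (76 mm by 85 mm) begins 54 mm behind the grasp point. The pads swing forward as they close: fully open they stand 13 mm farther back than shut.
Start: joints at [-1.41, 0.052, 1.401, -0, 1.689, -0.07], TCP at [120.121, -511.094, 231.323] pointing down, gripper open.
Joint ranges: [-2.9, 2.9], [-0.91, 2.17], [0.12, 2.37], [-1.06, 4.2], [0.26, 2.73], [-2.93, 2.93]. Speed limits (rad/s): [2.57, 2.57, 3.01, 3.14, 3.14, 3.14].

INTERFACE

Orientations are given as a rotation vector (axis times angle).
In Python, from plant import monitor, vision, bot gives the robot as it stands.
- The arm moves only by the shell command python3 -m jog 'ROWS' [FORCE]. ROWS is JSON, a list of rows, each an object of numbers: "jaw": the opening, from 0 (shut) to 1 (fully open); "dx", "dy", "dz": the shift along the tool's x, y, z scaled (see below); "spin": the turn about the tool's x scaled (see below). In form: [{"jaw": .., "dx": .., "dy": .., "dz": .., "spin": ..}, ...]. A call has exactly 5 rows; each row is the pose to reach, as a shift and turn from the pose commanded when the call began, along the tool's axes at that moment; what a row does not reach only later rows make up. The controller multiplies each number of a shift by 80 mm and each number of a turn by 45 degrees. A row lasts 1/10 s, in which the tool goes at most 50 mm and 8.59 degrees, less where a joint would pass 70% of its speed; a pose out of reach is approached as far as the arm can. A call with a number of a shift or a turn outside -1 to 1 is refused whole. A call with a gripper value outside its range is refused whole. The fingers move at their own pace and stop on an object; FORCE is the grip in N (left out, the last holds). Time passes only in rows, so rows that repeat a pose let the fingers close, or fill a call up. It gives the time, the measured TCP pose, the force and the opening at its end, in the units of the state.
- monitor.state(): the state, without advancing time (a new reading comes with each control period).
- vision.get_image(name): name is "side" or "top"; returns a dict with "color" (400x640x3 uint8, blue, green, red), "range_z" (400x640 float32, mm along the optical axis (not along the pixel's ray), 0 where there is no reading), "mtx" (3x3 intrinsics, pixels), "pose" (4x4, takes a point from camera to world coordinates). Camera axes: x right, y up, looking along -z (the intrinsics and any distortion apply to the point x, -y, -z); pixel columns grow to the right and rows downward; lengths in mm; the calibration is good to about 2 mm. A picture is of the moment at which its call begins.
- bot.finish_job(): hands the job in, once; it reports no verdict.
The state is a dict: "time": time; "joint_positions": joint angles; "qvel": joint speeds; "effort": joint torques, N m; "position": TCP position; "orientation": TCP orientation; "wrist_force": force on the tool from outside, world axes, zero at the start; "torque": the same for the moment, N m; "gripper_width": finger opening in mm.
Only numpy, scipy, OpenCV 4.12 (cv2) and the standard library are available. Lean on these libraries where they do the work, as an engineer would, in place of code of your own. Each camera call takes 0.05 s, during which the arm holds its last target. There are 200 camera calls.

TASK

Lift the cordless coating gauge out of its bench holder and take its zero in air: hold it still and upright for two seconds with its sprung tip about 4 cm above the middle of the ring marked on the floor of the round brass dish (not the square tray). Then press the gauge straight down inside that ring until the sprung tip is pushed in about half of its 16 mm travel, never to its stop, and keep it pressed there, steady and upright, for at least three seconds; the program finishes while the gripper is still holding the gauge pressed. Touch neither piece of brass with the tip anywhere else, and do not push the dish, the tray, the jar, the screwdriver or the hammer about.

Things in the scene. Friction and masses are not known exactly. Their poses are not given: they have to be found in the camera images.
- probe: the coating gauge, about 160 g, upright in the holder, its origin 45 mm above the bench. Origin: centre of the snout's lower end, z up along the gauge. Along z: steel tip's end at -24 mm (tip out), grey round snout (24 mm across) 0 to 30, round collar (46 mm across) 30 to 36, black square grip (28 x 28 mm, x and y square to its faces) 36 to 90 mm, its top.
- tip (a joint): how far the sprung tip is pushed into the gauge: 0 = fully out, 0.016 m = at its stop. It starts to move at 1.2 N and takes 0.4 N more per mm (4.4 N at 8 mm, 7.6 N at the stop).
- tip_end (a point): centre of the flat end face of the gauge's sprung steel tip (tip 12 mm in diameter, standing out 24 mm below the snout when fully out)
- holder: the fixed dark steel holder, 70 x 70 mm, 75 mm high: two side walls (+y and -y edges) and an 8 mm thick top with a 33 mm hole in its middle; origin at the centre of its underside. The gauge's collar rests on its top; lift the gauge straight up by at least 60 mm to clear it.
- dish: the round brass dish, about 850 g, loose on the bench: 136 mm across at the foot, 160 mm across at the rim, 28 mm high, flat floor 5 mm thick, walls 3 mm; origin at the centre of its underside, z up; the marked ring lies on its floor off-centre, 34 mm along its x axis
- spot (a point): the middle of the dark ring marked on the dish's floor, at the floor's upper face (5 mm above the bench); the ring is 31 mm across, the tip must be inside it
- tray: the square brass tray, about 850 g, not to be measured: 150 x 150 mm, 26 mm high, 5 mm floor, with a like ring on its floor; origin at the centre of its underside
- jar: a bystander jar standing on the bench, 64 mm across, 90 mm high; origin at the centre of its underside
- screwdriver: a bystander screwdriver lying on the bench to the right
- hammer: a bystander hammer lying on the bench to the left
Things that resemble listed ones, but are neither listed nor needed, are in the scene too. There is more than one size of the probe; the job needs the smallest.

How it is judged:
By the outcome, as a careful person would: the job done as asked, in the order asked, and still so for the second after the job is handed in, while the arm keeps its last pose, push and grip.
It also fails if it takes over 48 s, if anything falls off the work surface, if the arm or the gripper's body presses on something with over 40 N, if the wrist force passes 120 N, or if a joint passes its speed limit or range.

## Working session

There is one attempt and no reset: what is moved stays moved. The work goes in short steps, Python scripts to look and compute and a shell command to move; the robot and the scene stay as the last step left them, time stands still between calls to the robot, and variables do not carry over. Pictures are saved under pics/ and viewed, about 8 in all and at most 12, crops included, and the job is handed in when it is done.

```bash
mkdir -p pics
cat > h.py <<'E'
from plant import monitor, vision, bot
import numpy as np, cv2
def cloud(im):
    z=im["range_z"]; K=im["mtx"]; h,w=z.shape
    u,v=np.meshgrid(np.arange(w),np.arange(h))
    P=np.stack([(u-K[0,2])/K[0,0]*z,-(v-K[1,2])/K[1,1]*z,-z,np.ones_like(z)],-1)
    W=(P@np.array(im["pose"]).T)[...,:3]; W[z==0]=np.nan
    return W
def save(im,name): cv2.imwrite(f"pics/{name}.png",im["color"])
E
python3 - <<'E'
from h import *
for n in("top","side"):
    im=vision.get_image(n); save(im,n+"1"); np.savez(n+"1.npz",**im)
    print(n,im["mtx"],np.round(im["pose"],3), im.keys())
print(monitor.state(),bot.pinch_z)
E
```

```text
top [[441.58676685   0.         316.52693461]
 [  0.         441.58676685 203.58074656]
 [  0.           0.           1.        ]] [[ 2.300000e-02  9.870000e-01 -1.570000e-01  3.683730e+02]
 [-1.000000e+00  2.600000e-02  1.500000e-02  5.261000e+00]
 [ 1.900000e-02  1.560000e-01  9.880000e-01  1.376858e+03]
 [ 0.000000e+00  0.000000e+00  0.000000e+00  1.000000e+00]] dict_keys(['color', 'range_z', 'mtx', 'pose'])
side [[381.01782313   0.         327.01836365]
 [  0.         381.01782313 198.97873538]
 [  0.           0.           1.        ]] [[-8.81000e-01  3.33000e-01 -3.36000e-01  2.55905e+02]
 [-4.73000e-01 -6.05000e-01  6.40000e-01  6.33569e+02]
 [ 1.00000e-02  7.23000e-01  6.91000e-01  7.37936e+02]
 [ 0.00000e+00  0.00000e+00  0.00000e+00  1.00000e+00]] dict_keys(['color', 'range_z', 'mtx', 'pose'])
{'time': 0.1, 'joint_positions': array([-1.41028692e+00,  5.27634278e-02,  1.40160793e+00,  6.05567784e-06,
        1.68860226e+00, -7.03360230e-02]), 'qvel': array([ 0.00133325, -0.00302727, -0.00234489,  0.00077197,  0.00037944,
        0.00040286]), 'effort': array([ 1.15205898e-03, -3.82583427e+01, -3.60985601e+01, -6.53878965e-05,
        4.81414871e-03,  1.04280574e-06]), 'position': array([ 120.0835608 , -510.81069244,  230.56977514]), 'orientation': array([ 2.09965102,  0.24489538, -2.09976989]), 'wrist_force': array([-0.36106908, -0.84698205, -0.0251039 ]), 'torque': array([ 0.00167804,  0.00069823, -0.04006646]), 'gripper_width': 85.31420087095164} 18.700000000000003
```

View pics/top1.png

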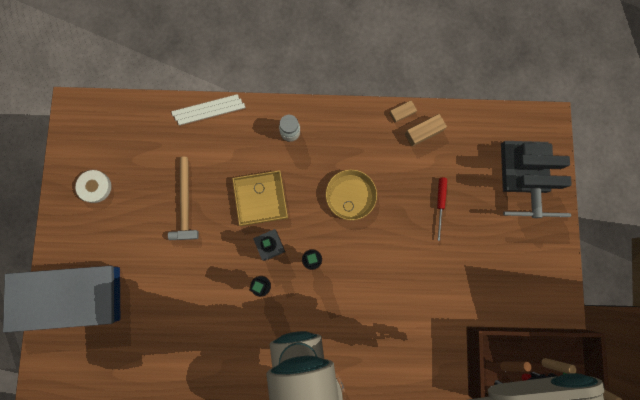

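View pics/side1.png

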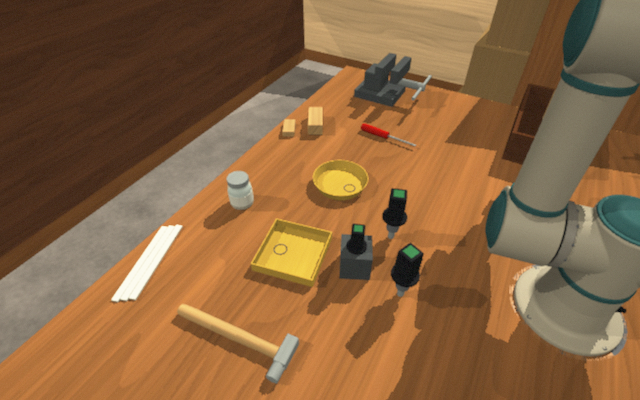

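Top view: gauge candidates are (268,243), which stands in the dark holder, and (312,259) and (260,286), which stand free on the bench and look larger. The one in the holder fits. The round dish is at (351,195) with its ring at (348,206), and the square tray is at (260,198). Next I'll measure these and confirm in a crop.

Run:
```python
from h import *
out=[]
for n,roi in(("top",(225,165,160,140)),("side",(230,150,210,160))):
    im=dict(np.load(n+"1.npz")); W=cloud(im); c=im["color"].astype(int)
    g=((c[...,1]>c[...,2]+25)&(c[...,1]>c[...,0]+8)).astype(np.uint8)
    k,l,s,ce=cv2.connectedComponentsWithStats(g)
    for i in range(1,k):
        if s[i,4]>15:
            p=W[l==i]; p=p[np.isfinite(p[:,0])]; 
            print(n,"green",ce[i].round(1),s[i,4],np.median(p,0).round(1),np.ptp(p,0).round(1), (cv2.minAreaRect(p[:,:2].astype(np.float32))))
    # brass
    b=((c[...,2]>c[...,0]*2.2)&(c[...,1]>c[...,2]*0.68)&(c[...,2]>70)).astype(np.uint8)
    k,l,s,ce=cv2.connectedComponentsWithStats(b)
    for i in range(1,k):
        if s[i,4]>300:
            p=W[l==i]; p=p[np.isfinite(p[:,0])]
            r=p[p[:,2]>22]; print(n,"brass",ce[i].round(),s[i,4],cv2.minEnclosingCircle(r[:,:2].astype(np.float32)),cv2.minAreaRect(r[:,:2].astype(np.float32)),"floor z",np.percentile(p[:,2],[5,50,95]).round(1))
    x,y,w,h=roi; out.append(cv2.resize(im["color"][y:y+h,x:x+w],(395,int(395*h/w)*1),interpolation=cv2.INTER_CUBIC))
    for (u,v) in ([(348,206),(352,190),(300,300)] if n=="top" else [(349,188),(335,180),(280,250)]): print(n,(u,v),W[v,u].round(1))
H=max(o.shape[0] for o in out)
cv2.imwrite("pics/crop1.png",np.hstack([cv2.copyMakeBorder(o,0,H-o.shape[0],0,0,0) for o in out]))
```

```text
top green [266.2 242.6] 44 [450.  124.3 136.3] [20.1 19.9 11.6] ((450.870361328125, 124.15914916992188), (18.383081436157227, 17.82544708251953), 21.460704803466797)
top green [311.7 258.3] 75 [410.6  -4.7 152. ] [25.  25.1  8.5] ((410.0883483886719, -4.579225540161133), (23.42470932006836, 23.499067306518555), 19.55645751953125)
top green [257.3 286.5] 75 [331.2 142.5 151.7] [26.7 27.9 14.8] ((330.7237243652344, 141.9884490966797), (22.462081909179688, 23.020263671875), 64.23165130615234)
top brass [351. 194.] 2151 ((615.3642578125, -122.51961517333984), 80.1484375) ((614.255615234375, -122.32237243652344), (156.1896514892578, 156.60533142089844), 2.9405643939971924) floor z [ 1.2  7.8 29.1]
top brass [260. 198.] 2526 ((597.7056274414062, 160.28253173828125), 104.69741821289062) ((598.0491333007812, 160.96340942382812), (151.1102752685547, 150.3323211669922), 10.853126525878906) floor z [ 1.3  7.1 27.4]
top (348, 206) [ 581.1 -115.5    3.7]
top (352, 190) [ 631.6 -127.     9.7]
top (300, 300) [ 2.879e+02  2.730e+01 -2.000e-01]
side green [398.6 193.3] 93 [407.6  -4.9 152. ] [30.3 29
[... 280 characters left out ...]
n [410.7 251.3] 138 [328.  141.6 151.8] [31.  29.3  4.7] ((328.6068420410156, 141.39808654785156), (25.81754493713379, 25.77866554260254), 67.14480590820312)
side brass [340. 179.] 1816 ((611.857421875, -124.95185089111328), 80.95850372314453) ((611.1395874023438, -124.10375213623047), (157.4938201904297, 157.49072265625), 38.10072708129883) floor z [ 3.6  8.5 29.8]
side brass [292. 252.] 3766 ((594.8641967773438, 158.82752990722656), 105.93955993652344) ((595.3318481445312, 158.73052978515625), (151.20005798339844, 153.1825714111328), 10.763482093811035) floor z [ 4.   7.8 27.6]
side (349, 188) [ 578.2 -114.5    7.3]
side (335, 180) [ 629.4 -126.1    7.4]
side (280, 250) [627.2 169.1   6.7]
```

View pics/crop1.png

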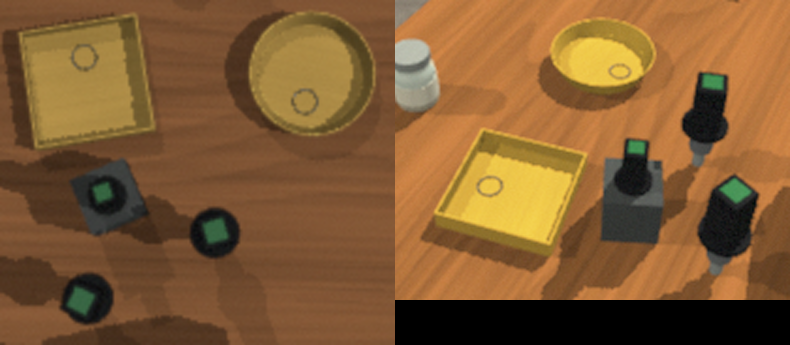

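Crop confirms: the gauge in the holder is clearly smaller, with its top at z≈136 (135 expected), against 152 for the two decoys. It is at (450,124) with yaw ≈22° mod 90. The dish's ring is at about (580,-115), and 35 mm from the dish centre matches the given 34.

```bash
cat >> h.py <<'E'
from scipy.spatial.transform import Rotation as R
def need(p,yaw=None):
    s=monitor.state(); M=R.from_rotvec(s["orientation"]).as_matrix()
    d=M.T@(np.array(p)-s["position"]); y=np.degrees(np.arctan2(M[1,1],M[0,1]))
    print("t",s["time"],"pos",s["position"].round(1),"yawY",round(y,2),"tilt",np.degrees(np.arccos(-M[2,0])).round(2),"F",s["wrist_force"].round(1),"w",round(s["gripper_width"],1))
    print("units dx,dy,dz",(d/80).round(3))
    if yaw is not None:
        for k in(0,90,180,270):
            e=(yaw+k-y+180)%360-180; print(" yaw",yaw+k,"spin units(tool x down => -)",round(-e/45,3))
def ray(im,u,v,z):
    K=im["mtx"];T=np.array(im["pose"]);r=T[:3,:3]@np.array([(u-K[0,2])/K[0,0],-(v-K[1,2])/K[1,1],-1]);o=T[:3,3]
    return o+r*(z-o[2])/r[2]
E
python3 - <<'E'
from h import *
M=R.from_rotvec(monitor.state()["orientation"]).as_matrix();print(M.round(3))
need((450.3,124,200),22.5)
for n,roi in(("top",(340,198,18,16)),("side",(341,182,18,13))):
    im=dict(np.load(n+"1.npz")); x,y,w,h=roi; g=im["color"][y:y+h,x:x+w].min(2) if 0 else cv2.cvtColor(im["color"],cv2.COLOR_BGR2GRAY)[y:y+h,x:x+w]
    print(g)
    m=(g<np.percentile(g,50)-18); ys,xs=np.nonzero(m); W=np.array([ray(im,x+a,y+b,5) for a,b in zip(xs,ys)])
    print(n,len(xs),cv2.minEnclosingCircle(W[:,:2].astype(np.float32)),W.mean(0).round(1))
E
```

```text
[[-0.     0.229 -0.973]
 [ 0.001 -0.973 -0.229]
 [-1.    -0.001 -0.   ]]
t 0.1 pos [ 120.1 -510.8  230.6] yawY -76.77 tilt 0.08 F [-0.4 -0.8 -0. ] w 85.3
units dx,dy,dz [ 0.392 -6.78  -5.834]
 yaw 22.5 spin units(tool x down => -) -2.206
 yaw 112.5 spin units(tool x down => -) 3.794
 yaw 202.5 spin units(tool x down => -) 1.794
 yaw 292.5 spin units(tool x down => -) -0.206
[[141 140 140 139 139 139 140 138 140 138 138 138 139 139 139 140 141 140]
 [140 140 139 140 139 140 140 137 137 139 140 139 139 140 140 139 137 140]
 [138 140 137 139 141 139 138 139 135 135 137 137 138 139 140 141 141 141]
 [139 138 137 138 136 132 109 108 107 112 103 112 134 141 140 139 141 138]
 [140 141 140 136 118 104  97 126 131 130 111  99 120 140 142 143 142 143]
 [139 138 140 134 118 132 133 138 138 138 134 127  99 132 140 140 142 142]
 [139 140 136 120 128 136 138 139 139 137 138 134  98 110 135 141 140 140]
 [137 139 134  91 132 138 139 139 138 137 139 138 129 101 134 140 140 139]
 [141 140 133  90 128 139 139 139 137 139 137 139 131  95 133 139 141 141]
 [142 141 138  99 101 133 139 137 139 139 139 13
[... 939 characters left out ...]
9 194]
 [195 197 167 151 187 197 195 195 192 194 197 196 186 160 173 195 196 196]
 [194 197 171 155 186 196 196 195 195 195 195 198 190 156 165 196 195 198]
 [198 195 186 152 160 189 194 193 194 197 196 198 181 145 175 196 198 197]
 [196 196 197 182 161 159 175 187 186 188 184 167 142 158 192 197 198 196]
 [197 198 195 195 184 169 157 154 151 148 159 159 166 184 198 199 194 186]
 [196 197 195 194 197 197 184 172 170 167 177 188 197 199 195 178 164 140]
 [196 196 197 196 196 198 198 199 197 195 194 201 190 168 146 127 107  89]
 [198 197 196 198 197 198 197 196 186 176 165 158 143 108  88  87  89  89]]
side 65 ((570.1722412109375, -117.29205322265625), 26.66444206237793) [ 573.2 -114.9    5. ]
```

```bash
for i in 1 2 3; do python3 -m jog '[{"jaw":1,"dx":0,"dy":-0.19,"dz":-0.2,"spin":0},{"jaw":1,"dx":0,"dy":-0.38,"dz":-0.4,"spin":0},{"jaw":1,"dx":0,"dy":-0.57,"dz":-0.6,"spin":0},{"jaw":1,"dx":0,"dy":-0.76,"dz":-0.8,"spin":0},{"jaw":1,"dx":0,"dy":-0.95,"dz":-1,"spin":0}]' 40; done
for i in 1 2 3; do python3 -m jog '[{"jaw":1,"dx":0,"dy":-0.2,"dz":-0.14,"spin":0},{"jaw":1,"dx":0,"dy":-0.4,"dz":-0.28,"spin":0},{"jaw":1,"dx":0,"dy":-0.6,"dz":-0.42,"spin":0},{"jaw":1,"dx":0,"dy":-0.8,"dz":-0.56,"spin":0},{"jaw":1,"dx":0,"dy":-0.98,"dz":-0.7,"spin":0}]' | tail -1; done
python3 -m jog '[{"jaw":1,"dx":0,"dy":-0.2,"dz":-0.14,"spin":-0.1},{"jaw":1,"dx":0,"dy":-0.4,"dz":-0.28,"spin":-0.206},{"jaw":1,"dx":0,"dy":-0.6,"dz":-0.42,"spin":-0.206},{"jaw":1,"dx":0,"dy":-0.8,"dz":-0.56,"spin":-0.206},{"jaw":1,"dx":0,"dy":-0.98,"dz":-0.7,"spin":-0.206}]'
python3 - <<'E'
from h import *
need((450.3,124,91),22.5)
im=vision.get_image("side"); save(im,"side2")
for n,c in(("top",(348.2,206.1)),("side",(349.1,187.9))):
    print(n,ray(dict(np.load(n+"1.npz")),*c,5).round(1))
E
```

```text
time: 0.6
position: [181.0, -417.9, 230.9]
orientation: [2.099, 0.244, -2.1]
wrist_force: [-0.2, 0.3, -0.2]
gripper_width: 85.8
time: 1.1
position: [241.4, -325.6, 231.0]
orientation: [2.099, 0.244, -2.1]
wrist_force: [-0.3, -0.1, -0.3]
gripper_width: 85.2
time: 1.6
position: [301.9, -233.3, 231.0]
orientation: [2.099, 0.244, -2.1]
wrist_force: [0.3, -0.2, 0.9]
gripper_width: 85.3
gripper_width: 85.2
gripper_width: 85.2
gripper_width: 85.6
time: 3.6
position: [447.9, 123.1, 230.9]
orientation: [2.005, 0.399, -2.007]
wrist_force: [-0.2, -0.7, 0.3]
gripper_width: 85.6
t 3.6 pos [447.9 123.1 230.9] yawY -67.49 tilt 0.05 F [-0.2 -0.7  0.3] w 85.6
units dx,dy,dz [ 1.748  0.002 -0.033]
 yaw 22.5 spin units(tool x down => -) -2.0
 yaw 112.5 spin units(tool x down => -) -4.0
 yaw 202.5 spin units(tool x down => -) 2.0
 yaw 292.5 spin units(tool x down => -) 0.0
top [ 580.6 -116.     5. ]
side [ 579.2 -117.4    5. ]
```

```bash
python3 -m jog '[{"jaw":1,"dx":0.2,"dy":0,"dz":-0.033,"spin":0},{"jaw":1,"dx":0.4,"dy":0,"dz":-0.033,"spin":0},{"jaw":1,"dx":0.6,"dy":0,"dz":-0.033,"spin":0},{"jaw":1,"dx":0.8,"dy":0,"dz":-0.033,"spin":0},{"jaw":1,"dx":0.95,"dy":0,"dz":-0.033,"spin":0}]' | head -2
python3 -m jog '[{"jaw":1,"dx":0.2,"dy":0,"dz":0,"spin":0},{"jaw":1,"dx":0.4,"dy":0,"dz":0,"spin":0},{"jaw":1,"dx":0.6,"dy":0,"dz":0,"spin":0},{"jaw":1,"dx":0.72,"dy":0,"dz":0,"spin":0},{"jaw":1,"dx":0.8,"dy":0,"dz":0,"spin":0}]'
python3 - <<'E'
from h import *
need((450.3,124,91),22.5)
im=vision.get_image("side"); cv2.imwrite("pics/side3.png",cv2.resize(im["color"][120:320,230:480],None,fx=3,fy=3))
E
```

```text
time: 4.15
position: [449.8, 123.0, 153.9]
time: 4.65
position: [450.1, 123.1, 90.5]
orientation: [2.005, 0.399, -2.007]
wrist_force: [0.4, 0.5, -0.4]
gripper_width: 85.6
t 4.65 pos [450.1 123.1  90.5] yawY -67.51 tilt 0.06 F [ 0.4  0.5 -0.4] w 85.6
units dx,dy,dz [-0.006 -0.009 -0.007]
 yaw 22.5 spin units(tool x down => -) -2.0
 yaw 112.5 spin units(tool x down => -) 4.0
 yaw 202.5 spin units(tool x down => -) 2.0
 yaw 292.5 spin units(tool x down => -) -0.0
```

View pics/side3.png

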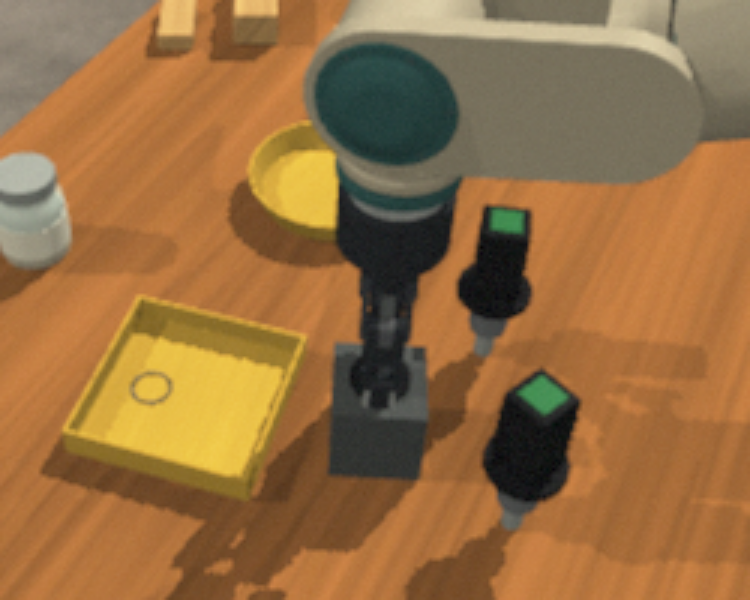

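The crop shows the gripper centred over the gauge at crop (385,380), with its fingers either side and clear of the two large gauges. I'll close the jaws, then lift.

```bash
for i in 1 2; do python3 -m jog '[{"jaw":0,"dx":0,"dy":0,"dz":0,"spin":0},{"jaw":0,"dx":0,"dy":0,"dz":0,"spin":0},{"jaw":0,"dx":0,"dy":0,"dz":0,"spin":0},{"jaw":0,"dx":0,"dy":0,"dz":0,"spin":0},{"jaw":0,"dx":0,"dy":0,"dz":0,"spin":0}]' 60; done
python3 -m jog '[{"jaw":0,"dx":-0.1,"dy":0,"dz":0,"spin":0},{"jaw":0,"dx":-0.25,"dy":0,"dz":0,"spin":0},{"jaw":0,"dx":-0.4,"dy":0,"dz":0,"spin":0},{"jaw":0,"dx":-0.6,"dy":0,"dz":0,"spin":0},{"jaw":0,"dx":-0.8,"dy":0,"dz":0,"spin":0}]'
python3 -m jog '[{"jaw":0,"dx":-0.1,"dy":0,"dz":0,"spin":0},{"jaw":0,"dx":-0.2,"dy":0,"dz":0,"spin":0},{"jaw":0,"dx":-0.3,"dy":0,"dz":0,"spin":0},{"jaw":0,"dx":-0.4,"dy":0,"dz":0,"spin":0},{"jaw":0,"dx":-0.4,"dy":0,"dz":0,"spin":0}]'
python3 - <<'E'
from h import *
need((580,-116.7,187))
im=vision.get_image("side"); cv2.imwrite("pics/side4.png",cv2.resize(im["color"][100:300,250:500],None,fx=3,fy=3)); np.savez("side4.npz",**im)
E
```

```text
time: 5.2
position: [450.8, 123.4, 92.0]
orientation: [2.008, 0.399, -2.005]
wrist_force: [-0.4, -0.1, 3.0]
gripper_width: 27.6
time: 5.7
position: [450.8, 123.4, 92.0]
orientation: [2.007, 0.399, -2.005]
wrist_force: [1.1, 0.2, 5.6]
gripper_width: 27.4
time: 6.2
position: [450.3, 123.3, 156.6]
orientation: [2.006, 0.399, -2.006]
wrist_force: [-0.6, -0.1, -1.4]
gripper_width: 27.3
time: 6.7
position: [450.8, 123.4, 188.4]
orientation: [2.008, 0.399, -2.004]
wrist_force: [-0.2, -0.3, -0.5]
gripper_width: 27.3
t 6.7 pos [450.8 123.4 188.4] yawY -67.51 tilt 0.09 F [-0.2 -0.3 -0.5] w 27.3
units dx,dy,dz [ 0.019  3.39  -0.344]
```

View pics/side4.png

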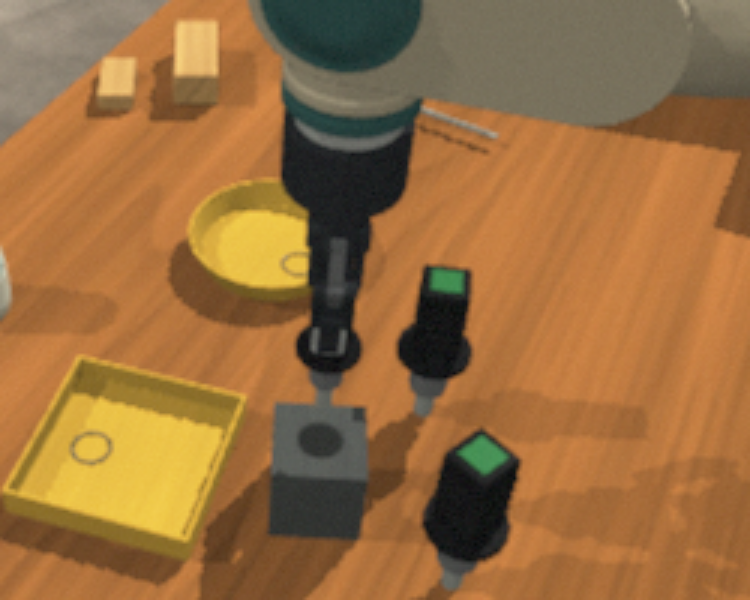

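The gauge is in the grip (27.3 mm against 28), hanging straight and clear of the empty holder at crop (320,470). Carrying it to the dish next.

```bash
for i in 1 2 3; do python3 -m jog '[{"jaw":0,"dx":0,"dy":0.17,"dz":-0.02,"spin":0},{"jaw":0,"dx":0,"dy":0.35,"dz":-0.04,"spin":0},{"jaw":0,"dx":0,"dy":0.53,"dz":-0.06,"spin":0},{"jaw":0,"dx":0,"dy":0.71,"dz":-0.075,"spin":0},{"jaw":0,"dx":0,"dy":0.89,"dz":-0.09,"spin":0}]' | head -2; done
python3 -m jog '[{"jaw":0,"dx":0,"dy":0.17,"dz":-0.02,"spin":0},{"jaw":0,"dx":0,"dy":0.35,"dz":-0.04,"spin":0},{"jaw":0,"dx":0,"dy":0.52,"dz":-0.055,"spin":0},{"jaw":0,"dx":0,"dy":0.65,"dz":-0.065,"spin":0},{"jaw":0,"dx":0,"dy":0.72,"dz":-0.07,"spin":0}]' | head -2
python3 -m jog '[{"jaw":0,"dx":0.2,"dy":0,"dz":0,"spin":0},{"jaw":0,"dx":0.4,"dy":0,"dz":0,"spin":0},{"jaw":0,"dx":0.6,"dy":0,"dz":0,"spin":0},{"jaw":0,"dx":0.65,"dy":0,"dz":0,"spin":0},{"jaw":0,"dx":0.65,"dy":0,"dz":0,"spin":0}]'
python3 - <<'E'
from h import *
need((580,-116.7,116))
for n,(x,y,w,h) in(("side",(300,110,110,110)),("top",(290,150,110,110))):
    im=vision.get_image(n); np.savez(n+"5.npz",**im); cv2.imwrite(f"pics/{n}5.png",cv2.resize(im["color"][y:y+h,x:x+w],None,fx=5,fy=5,interpolation=cv2.INTER_CUBIC))
E
```

```text
time: 7.25
position: [484.8, 58.7, 187.1]
time: 7.75
position: [518.7, -3.8, 187.2]
time: 8.25
position: [552.6, -66.9, 187.2]
time: 8.75
position: [579.6, -117.9, 187.1]
time: 9.25
position: [579.0, -116.7, 134.8]
orientation: [2.005, 0.4, -2.007]
wrist_force: [-0.0, -0.1, -0.6]
gripper_width: 27.5
t 9.25 pos [ 579.  -116.7  134.8] yawY -67.49 tilt 0.08 F [-0.  -0.1 -0.6] w 27.5
units dx,dy,dz [ 0.235  0.005 -0.012]
```

View pics/side5.png

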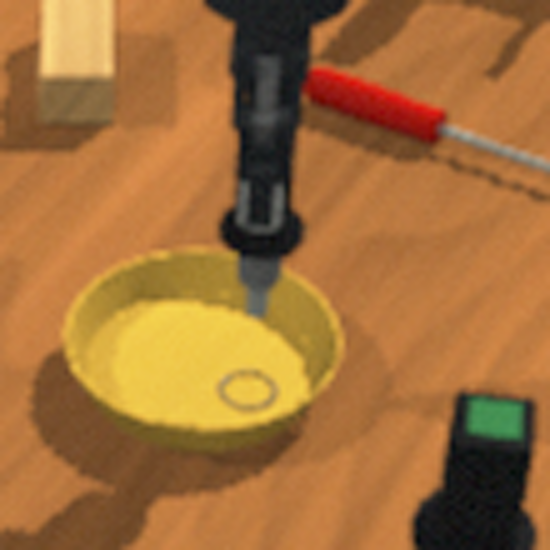

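The side crop shows the tip end at crop (257,312), i.e. px (351,172), above the ring at (248,390), i.e. px (349.2,187.6). I'll compute the tip position and check tilt.

Run:
```python
from h import *
im=dict(np.load("side5.npz")); W=cloud(im)
print("tip@63.8",ray(im,351,172,63.8).round(1),"ring",ray(im,349.2,187.6,5).round(1))
# snout/tip edges by row: gray dark vs yellow
K=im["mtx"];T=np.array(im["pose"])
def proj(p):
    q=T[:3,:3].T@(np.array(p)-T[:3,3]); return (K[0,2]+K[0,0]*q[0]/-q[2],K[1,2]-K[1,1]*q[1]/-q[2])
for z in(63.8,87.8,117.8): print("expected axis px",z,np.round(proj((579,-116.7,z)),1))
p=W[150:176,335:370].reshape(-1,3); p=p[np.isfinite(p[:,0])]; 
for a,b in((60,86),(88,117),(118,126)):
    q=p[(p[:,2]>a)&(p[:,2]<b)&(np.hypot(p[:,0]-579,p[:,1]+117)<28)]; print(a,b,len(q),q.mean(0).round(1) if len(q) else "", q[:,2].min().round(1) if len(q) else "")
g=im["color"][150:176,338:366].astype(int); sat=g[...,2]-g[...,0]
for r in range(0,26,1):
    x=np.nonzero(sat[r]<50)[0]; print(150+r,338+x.min() if len(x) else None,338+x.max() if len(x) else None,end=" | ")
```

```text
tip@63.8 [ 577.4 -118.9   63.8] ring [ 579.5 -118.7    5. ]
expected axis px 63.8 [350.1 172.3]
expected axis px 87.8 [350.6 165.5]
expected axis px 117.8 [351.2 156.7]
60 86 21 [ 574.4 -114.1   76.1] 66.4
88 117 54 [ 572.8 -110.6  100.9] 89.0
118 126 51 [ 572.  -108.5  124.3] 120.4
150 347 357 | 151 347 357 | 152 345 358 | 153 345 359 | 154 344 359 | 155 344 360 | 156 344 360 | 157 344 359 | 158 345 359 | 159 346 358 | 160 348 357 | 161 348 355 | 162 348 355 | 163 348 355 | 164 348 355 | 165 348 355 | 166 348 354 | 167 349 353 | 168 350 353 | 169 349 353 | 170 349 352 | 171 349 352 | 172 350 352 | 173 None None | 174 None None | 175 None None |
```

View pics/top5.png

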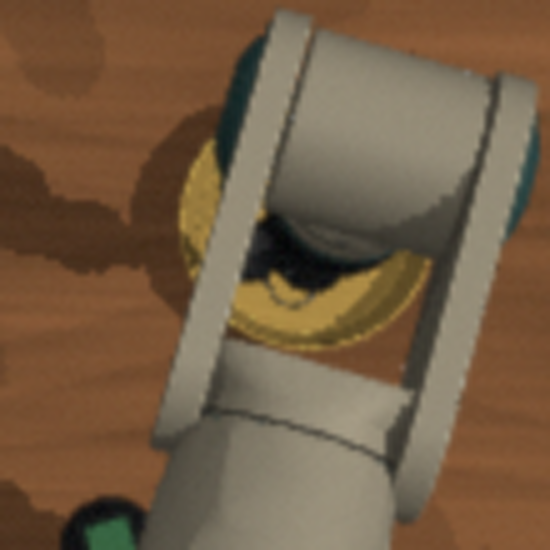

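The top crop shows the arm hiding the spot, with only the ring's near edge visible at crop (290,295), so I'll use the side view. There the gauge is upright, and the tip sits about 2 mm short in x relative to the ring (same camera, so the bias cancels). I'll correct that, lower to 4 cm and hold for the zero.

```bash
python3 -m jog '[{"jaw":0,"dx":0.06,"dy":0.01,"dz":-0.023,"spin":0},{"jaw":0,"dx":0.12,"dy":0.01,"dz":-0.023,"spin":0},{"jaw":0,"dx":0.18,"dy":0.01,"dz":-0.023,"spin":0},{"jaw":0,"dx":0.22,"dy":0.01,"dz":-0.023,"spin":0},{"jaw":0,"dx":0.235,"dy":0.01,"dz":-0.023,"spin":0}]'
for i in 1 2 3 4 5 6; do python3 -m jog '[{"jaw":0,"dx":0,"dy":0,"dz":0,"spin":0},{"jaw":0,"dx":0,"dy":0,"dz":0,"spin":0},{"jaw":0,"dx":0,"dy":0,"dz":0,"spin":0},{"jaw":0,"dx":0,"dy":0,"dz":0,"spin":0},{"jaw":0,"dx":0,"dy":0,"dz":0,"spin":0}]' | head -2; done
python3 - <<'E'
from h import *
need((581,-116.7,78))
im=vision.get_image("side"); W=cloud(im)
g=im["color"][150:200,338:366].astype(int); sat=g[...,2]-g[...,0]
for r in range(50):
    x=np.nonzero(sat[r]<50)[0]; print(150+r,338+x.min() if len(x) else None,338+x.max() if len(x) else None,end=" | ")
E
```

```text
time: 9.85
position: [581.0, -116.9, 115.8]
orientation: [2.005, 0.399, -2.007]
wrist_force: [0.0, 0.1, -0.6]
gripper_width: 27.6
time: 10.35
position: [581.3, -116.9, 116.6]
time: 10.85
position: [581.3, -116.9, 116.5]
time: 11.35
position: [581.3, -116.9, 116.5]
time: 11.85
position: [581.2, -116.9, 116.5]
time: 12.35
position: [581.3, -116.9, 116.5]
time: 12.85
position: [581.3, -116.9, 116.5]
t 12.85 pos [ 581.3 -116.9  116.5] yawY -67.51 tilt 0.01 F [-0.2  0.1 -1.5] w 27.6
units dx,dy,dz [ 0.481 -0.004  0.002]
150 346 356 | 151 347 356 | 152 347 356 | 153 346 356 | 154 346 356 | 155 346 356 | 156 346 356 | 157 345 356 | 158 344 357 | 159 343 358 | 160 343 358 | 161 343 358 | 162 343 358 | 163 344 358 | 164 345 357 | 165 346 356 | 166 347 354 | 167 347 354 | 168 347 354 | 169 347 354 | 170 347 354 | 171 347 353 | 172 349 352 | 173 349 351 | 174 349 351 | 175 349 351 | 176 349 351 | 177 349 350 | 178 None None | 179 None None | 180 None None | 181 None None | 182 None None | 183 None None | 184 None None | 185 None None | 186 None None | 187 None None | 188 None None | 189 None None | 190 None None | 191 None None | 192 None None | 193 None None | 194 None None | 195 None None | 196 None None | 197 None None | 198 None None | 199 None None |
```

Held 3 s, steady to 0.1 mm, with the tip about 4 cm above the floor. Now lowering to just above contact, then in small steps while watching the force.

```bash
python3 -m jog '[{"jaw":0,"dx":0.1,"dy":0,"dz":0,"spin":0},{"jaw":0,"dx":0.2,"dy":0,"dz":0,"spin":0},{"jaw":0,"dx":0.3,"dy":0,"dz":0,"spin":0},{"jaw":0,"dx":0.38,"dy":0,"dz":0,"spin":0},{"jaw":0,"dx":0.43,"dy":0,"dz":0,"spin":0}]' | sed -n '1,2p;4p'
for i in 1 2 3 4; do python3 -m jog '[{"jaw":0,"dx":0.012,"dy":0,"dz":0,"spin":0},{"jaw":0,"dx":0.025,"dy":0,"dz":0,"spin":0},{"jaw":0,"dx":0.025,"dy":0,"dz":0,"spin":0},{"jaw":0,"dx":0.025,"dy":0,"dz":0,"spin":0},{"jaw":0,"dx":0.025,"dy":0,"dz":0,"spin":0}]' | sed -n '2p;4p'; python3 -c "
from h import *
print(np.mean([monitor.state()['wrist_force'] for _ in range(5)],0).round(2))"; done
```

```text
time: 13.4
position: [580.8, -116.8, 80.8]
wrist_force: [0.0, 0.1, -1.5]
position: [581.4, -117.0, 80.4]
wrist_force: [-0.1, 0.5, -1.3]
[-0.11  0.48 -1.32]
position: [581.3, -116.9, 78.1]
wrist_force: [0.2, 0.5, -1.0]
[ 0.24  0.54 -0.95]
position: [581.2, -116.9, 76.1]
wrist_force: [0.9, 0.0, -1.9]
[ 0.93  0.03 -1.86]
position: [581.3, -116.9, 74.2]
wrist_force: [-1.0, 0.7, -0.3]
[-1.01  0.69 -0.34]
```

```bash
for i in 1 2 3; do python3 -m jog '[{"jaw":0,"dx":0.012,"dy":0,"dz":0,"spin":0},{"jaw":0,"dx":0.025,"dy":0,"dz":0,"spin":0},{"jaw":0,"dx":0.025,"dy":0,"dz":0,"spin":0},{"jaw":0,"dx":0.025,"dy":0,"dz":0,"spin":0},{"jaw":0,"dx":0.025,"dy":0,"dz":0,"spin":0}]' | sed -n '2p;4p'; done
for i in 1 2; do python3 -m jog '[{"jaw":0,"dx":0,"dy":0,"dz":0,"spin":0},{"jaw":0,"dx":0,"dy":0,"dz":0,"spin":0},{"jaw":0,"dx":0,"dy":0,"dz":0,"spin":0},{"jaw":0,"dx":0,"dy":0,"dz":0,"spin":0},{"jaw":0,"dx":0,"dy":0,"dz":0,"spin":0}]' | sed -n '1,2p;4p'; done
python3 - <<'E'
from h import *
F=[]
for i in range(6):
    im=vision.get_image("side"); F.append(monitor.state()["wrist_force"])
print(np.mean(F,0).round(2),np.std(F,0).round(2)); need((581,-116.7,68)); np.savez("side6.npz",**im)
cv2.imwrite("pics/side6.png",cv2.resize(im["color"][140:220,300:400],None,fx=7,fy=7,interpolation=cv2.INTER_CUBIC))
E
```

```text
position: [581.3, -116.9, 72.2]
wrist_force: [-1.3, 0.5, 1.6]
position: [581.3, -116.9, 70.2]
wrist_force: [-0.5, 0.7, 1.7]
position: [581.3, -116.9, 68.2]
wrist_force: [-0.5, -0.4, 2.9]
time: 17.4
position: [581.3, -116.9, 68.1]
wrist_force: [-0.3, -0.0, 2.6]
time: 17.9
position: [581.3, -116.9, 68.1]
wrist_force: [-0.1, 0.2, 3.0]
[-0.46  0.18  2.88] [0.34 0.44 0.39]
t 18.2 pos [ 581.3 -116.9   68.1] yawY -67.51 tilt 0.01 F [ 0.1 -0.3  3.4] w 27.6
units dx,dy,dz [ 0.002 -0.004  0.002]
```

View pics/side6.png

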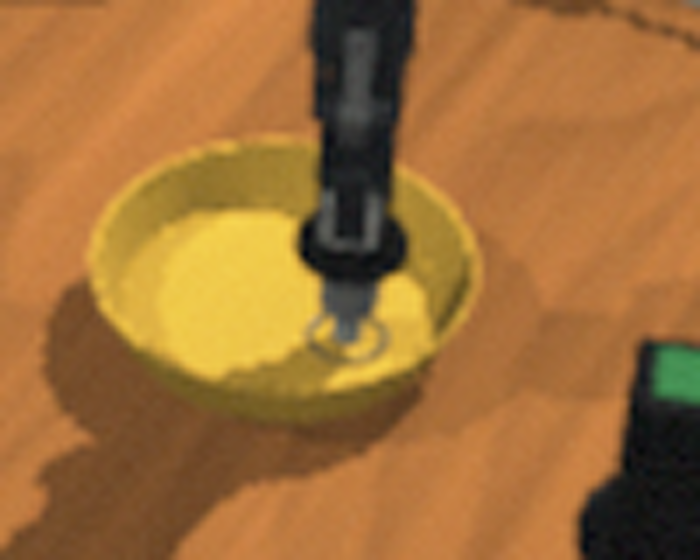

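The crop shows the tip at crop (348,340), in the middle of the ring at (347,338), with the gauge upright. The force rise is about 4.3 N, which means about 7.8 mm of compression. That agrees with the height reckoning of 7.9 mm. I'll hold it there.

```bash
for i in 1 2 3 4 5 6 7; do python3 -m jog '[{"jaw":0,"dx":0,"dy":0,"dz":0,"spin":0},{"jaw":0,"dx":0,"dy":0,"dz":0,"spin":0},{"jaw":0,"dx":0,"dy":0,"dz":0,"spin":0},{"jaw":0,"dx":0,"dy":0,"dz":0,"spin":0},{"jaw":0,"dx":0,"dy":0,"dz":0,"spin":0}]' | sed -n '1,2p;4p'; done
python3 - <<'E'
from h import *
need((581,-116.7,68)); print(bot.finish_job())
E
```

```text
time: 18.7
position: [581.3, -116.9, 68.1]
wrist_force: [-0.7, -0.4, 3.7]
time: 19.2
position: [581.3, -116.9, 68.1]
wrist_force: [0.5, -0.1, 2.4]
time: 19.7
position: [581.3, -116.9, 68.1]
wrist_force: [0.1, -0.1, 1.7]
time: 20.2
position: [581.3, -116.9, 68.1]
wrist_force: [-0.0, -0.4, 3.6]
time: 20.7
position: [581.3, -116.9, 68.1]
wrist_force: [0.2, -0.6, 2.6]
time: 21.2
position: [581.3, -116.9, 68.1]
wrist_force: [0.4, -0.4, 3.7]
time: 21.7
position: [581.3, -116.9, 68.1]
wrist_force: [-0.5, -0.2, 3.0]
t 21.7 pos [ 581.3 -116.9   68.1] yawY -67.51 tilt 0.0 F [-0.5 -0.2  3. ] w 27.8
units dx,dy,dz [ 0.001 -0.004  0.002]
the job is handed in; nothing more can be done
None
```

I lifted the smallest gauge out of its holder and held it still for 3 s with the tip about 40 mm above the ring in the round dish. I then pressed it straight down in the ring and held it there for about 4.8 s. The job was handed in at 21.7 s with the gripper still holding the gauge pressed.

Last checks:
- **Pose:** steady to 0.1 mm, with no measurable tilt of the tool.
- **Compression:** the force rose about 4.3 N, which is roughly 7.8 mm of tip travel. The height reckoning gives 7.9 mm. Single force readings were noisy, ranging from 1.7 to 3.7 N against a baseline of about -1.4 N.
- **Position:** the last side view shows the tip in the middle of the ring. The top view was hidden by the arm, so only the side camera confirms this.
- **Camera disagreement:** the two cameras and the arm's own reading differed by 1–3 mm. I corrected for that using the side camera's view of tip and ring together.
- **Other objects:** I saw no sign of contact with the dish, tray or bystanders, but I did not re-measure their positions after the move.

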